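# Find the hidden catch and spring the tilt-out bin

## Robot

A 6-joint arm with a two-finger parallel gripper is mounted at the origin on the work surface. World frame = base frame: x ahead of the robot, y to its left, z up, the work surface at z = 0. Lengths are in mm, angles in rad, forces in N, time in s.
With the tool pointing down it reaches from about 350 to 875 mm from the base axis. Payload 15.5 kg.
Tool frame: the origin (TCP) lies at the centre of the arm's flange, where the gripper is bolted on; the fingertips stand 173 mm ahead of it and the grasp point (between the pads) lies 155 mm ahead of it; z points along the fingers, y is the line along which they close (so a half turn about z gives the same grasp; the last joint's range is limited). The gripper opens to 85 mm and grips with 20 to 120 N. Pads are 22 mm wide; open, the fingers measure 114 mm over their backs; the gripper's body (76 mm by 85 mm) begins 54 mm behind the grasp point. The pads swing forward as they close: fully open they stand 13 mm farther back than shut.
Start: joints at [-1.226, 0.494, 1.345, -0, 1.302, -0.096], TCP at [266.666, -565.259, 404.677] pointing down, gripper open.
Joint ranges: [-2.91, 2.91], [-0.82, 2.16], [0.22, 2.67], [-1.22, 4.37], [0.12, 2.79], [-3.08, 3.08]. Speed limits (rad/s): [1.89, 1.89, 2.57, 3.01, 3.01, 3.01].

## Interface

Orientations are given as a 3x3 rotation matrix whose columns are the frame's x, y, z axes.
In Python, from plant import movep, move_l, movej, grip, wait, inverse_kinematics, get_state, grab_frame, camera_params, Unreachable, hand_in gives the robot as it stands. Calls block until the motion is done:
- movep(position, orientation): joint-space move of the TCP to a pose.
- move_l(position, attitude=None, rate=150, threshold=None): straight line of the TCP; attitude=None keeps the orientation; rate is the mean speed in mm/s. With threshold (N) it stops when the force on the tool has changed by that much, and returns True; else False.
- movej(angles): joint-space move.
- grip(opening, force=None): finger opening in mm; force is the grip in N (None keeps the last); returns when the fingers have stopped.
- wait(seconds).
- inverse_kinematics(position, orientation): joint angles nearest the present ones, or None.
- get_state(): the state.
- grab_frame(name): name is "scene" or "top" or "wrist"; returns the picture (400x640x3 uint8, red, green, blue); there is no depth.
- camera_params(name): a dict with "fovy" (degrees; the focal length in pixels is half the picture's height over the tangent of half this angle, whatever the lens; pixels are square), "cx", "cy" (the principal point, pixels), "R" (3x3) and "t" (3): a world point X has camera coordinates R X + t; the wrist camera has in their place "T_tool_cam" (4x4, takes a point from camera to tool coordinates, whose origin is the TCP and whose axes are the flange's). Camera axes: x right, y down, z forward; pixel columns grow to the right and rows downward; lengths in mm; the calibration is good to about 2 mm. A picture is of the moment at which its call begins: read the wrist's pose just before it. camera_params takes no time and is no camera call.
A pose or a line that the arm cannot do raises Unreachable and nothing moves.
- hand_in(): hands the job in; it is judged then, once.
The state is a dict: "t": time; "q": joint angles; "qvel": joint speeds; "joint_efforts": joint torques, N m; "eef_pos": TCP position; "ee_rot": TCP orientation; "wrist_force": force on the tool from outside, world axes, zero at the start; "wrist_torque": the same for the moment, N m; "width": finger opening in mm; "grasp_force": force on a finger pad.
Only numpy, scipy, OpenCV 4.12 (cv2) and the standard library are available. Lean on these libraries where they do the work, as an engineer would, in place of code of your own. Each camera call takes 0.05 s, during which the arm holds its last target. There are 200 camera calls.

## Task

The grey tilt-out bin in the white storage unit is held shut by a concealed catch: a sunken push pad in the flat grey panel on top of the unit, of the same plastic and hard to see. With closed fingertips feel along the panel until you find the pad, press it all the way in so that the bin tips out, then take the hand away. Nothing is to be grasped: do not touch the bin itself, and leave the bulb case, the two footpegs and the wrench where they are.

Things in the scene. Friction and masses are not known exactly. Their poses are not given: they have to be found in the camera images.
- unit: white plastic storage unit, fixed, 150 mm deep (x), 412 mm long (y), 164 mm high; origin at the centre of its underside, z up, front with the bin facing its -x. Its flat top lies 150 mm above the underside: a grey panel 120 mm deep between flush white strips, open for 200 mm of length (y = -100 to +100 mm); beyond, at each end, a white cap stands 14 mm above it.
- panel_mid (a point): the middle of the top panel, on its surface, with the unit's axes. It is NOT the catch: the pad's centre lies on the panel's long centre line (x = 0), anywhere from y = -50 to +50 mm of here, different every time, and is not reported: feel for it (or see its thin outline).
- catch (a joint): push of the grey pad, m: 0 = out, 0.007 = fully home. Pad 61 (x) by 41 mm (y) in a 64 x 44 mm opening; its face is 2 mm below the panel at rest, 9 mm when home, so the fingertip must fit wholly inside the opening. It gives at about 3 to 6 N, has no spring, and stays where pushed; the panel around is rigid. Pushing it tips the bin in proportion.
- bin (a joint): tilt of the bin, rad: 0 = shut, about 0.30 = tipped out, top towards the unit's -x. It is geared to the catch (about 0.043 rad per mm) and stays with it.
- bin_lip (a point): middle of the front edge of the bin's pull lip, on the front face of the grey bin (392 mm wide, 112 mm high), 110 mm above the work surface and 13 mm in front of the unit's front when shut; when tipped out it stands about 43 mm in front. It is not to be touched.
- bulb_case: clear case with a glass bulb, 44 x 44 mm, 52 mm high, standing loose on the end cap at the unit's +y end; origin at the centre of its underside. Leave it alone.
- peg_a: black rubber footpeg, about 115 x 26 x 24 mm, lying loose on the work surface beyond the unit's -y end; origin under the middle of the rubber. Leave it alone.
- peg_b: the second black footpeg, same as the first, beside it. Leave it alone.
- wrench: steel combination wrench, 160 mm long along its x, 25 mm wide, 9 mm thick, ring at +x, open jaw at -x, origin under its middle, lying loose on the work surface behind the unit (its +x side). Leave it alone.

How it is judged:
By the outcome, as a careful person would: the job done as asked, in the order asked, and still so for the second after the job is handed in, with the robot touching nothing.
It also fails if it takes over 64 s, if anything falls off the work surface, if the arm or the gripper's body presses on something with over 40 N, if the wrist force passes 120 N, or if a joint passes its speed limit or range.

## Working session

There is one attempt and no reset: what is moved stays moved. The work goes in short steps, each a Python script; the robot and the scene stay as the last script left them, time stands still between calls to the robot, and variables do not carry over. Pictures are saved under pics/ and viewed, at most 10 in all, crops included, and the job is handed in when it is done.

```bash
mkdir -p pics; ls; python3 - <<'E'
from plant import *
import cv2
for n in ("scene","top"):
    f=grab_frame(n); cv2.imwrite(f"pics/{n}0.png",f[:,:,::-1]); p=camera_params(n); print(n,p)
print(camera_params("wrist"), get_state()["t"])
a=cv2.imread("pics/scene0.png")
E
```

```text
pics
scene {'fovy': 50.76559462067818, 'cx': 320.17144925286186, 'cy': 189.10549188186613, 'R': array([[-0.02771001,  0.99952975,  0.01313172],
       [ 0.63272989,  0.02770831, -0.77387669],
       [-0.77387663, -0.0131353 , -0.63320014]]), 't': array([  78.37641802, -267.55502742, 1413.70678744])}
top {'fovy': 44.756638082980686, 'cx': 322.9744339095429, 'cy': 194.34196344739394, 'R': array([[-0.02903855, -0.99956084, -0.00590756],
       [-0.99513964,  0.02946544, -0.09396212],
       [ 0.09409492,  0.00315032, -0.99555825]]), 't': array([ -22.75251139,  609.70207756, 1153.68358225])}
{'fovy': 66.98772580233634, 'cx': 322.65053225697477, 'cy': 197.32217778152594, 'T_tool_cam': array([[ 4.68387006e-04, -9.47952967e-01, -3.18410039e-01,
         8.06332045e+01],
       [ 9.99999861e-01,  3.67077949e-04,  3.78173723e-04,
        -4.52483181e-01],
       [-2.41609599e-04, -3.18410172e-01,  9.47953007e-01,
         2.99482447e+01],
       [ 0.00000000e+00,  0.00000000e+00,  0.00000000e+00,
         1.00000000e+00]])} 0.1
```

View pics/top0.png

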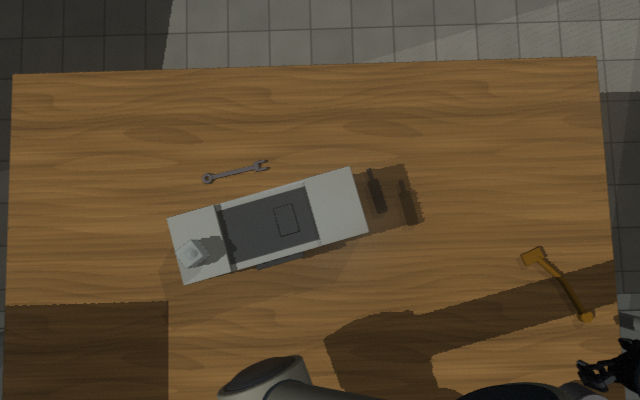

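View pics/scene0.png

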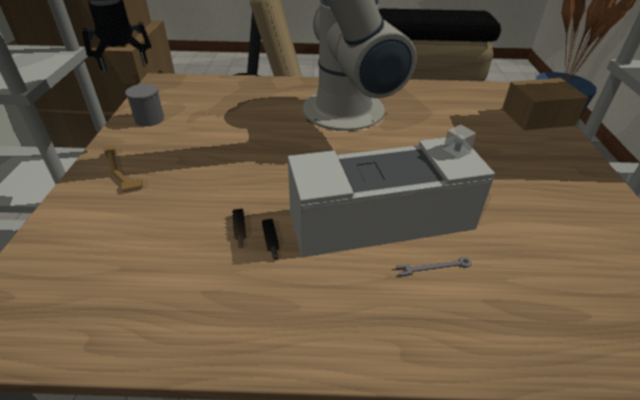

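The top view shows the unit turned slightly, with the grey panel at about (220,207), (306,184), (320,244), (233,270) and the pad's thin outline near (286,220). The scene view shows the same outline at about (372,172). I'll measure it, then look with the wrist camera.

```bash
cat > h.py <<'E'
import numpy as np, cv2
from plant import *
def cam(n,s=None):
    p=camera_params(n); f=200/np.tan(np.radians(p["fovy"])/2)
    if n=="wrist":
        T=p["T_tool_cam"]; R=np.array(s["ee_rot"]); C=R@T[:3,3]+np.array(s["eef_pos"]); Rc=R@T[:3,:3]
    else: Rc=p["R"].T; C=-Rc@p["t"]
    return f,p["cx"],p["cy"],Rc,C
def ray(c,uv,z):
    f,cx,cy,R,C=c; uv=np.atleast_2d(np.float64(uv))
    d=np.c_[(uv[:,0]-cx)/f,(uv[:,1]-cy)/f,np.ones(len(uv))]@R.T
    return C+d*((z-C[2])/d[:,2])[:,None]
def tri(ca,a,cb,b):
    def l(c,u): p=ray(c,u,0)[0]; d=p-c[4]; return c[4],d/np.linalg.norm(d)
    (A,da),(B,db)=l(ca,a),l(cb,b)
    k=np.linalg.lstsq(np.c_[da,-db],B-A,rcond=None)[0]; P,Q=A+k[0]*da,B+k[1]*db
    return (P+Q)/2,np.linalg.norm(P-Q)
def down(yaw): # tool y axis at heading yaw, z down
    y=np.array([np.cos(yaw),np.sin(yaw),0]); z=np.array([0,0,-1.]); return np.c_[np.cross(y,z),y,z]
E
python3 - <<'E'
from h import *
ct,cs=cam("top"),cam("scene")
print("pad 2view",tri(ct,(286,220),cs,(372,172)))
P=ray(ct,[(220,207),(306,184),(320,244),(233,270)],150).round(1);print(P)
print(ray(ct,[(286,220)],150))
E=[P[1]-P[0],P[2]-P[3]]
yaw=np.mean([np.arctan2(e[1],e[0]) for e in E]);print("heading of -y",np.degrees(yaw))
# unit -y heading -> unit x heading = +90deg
c=ray(ct,[(286,220)],150)[0]; ux=yaw+np.pi/2
# tool y along unit x (or -x): tool x along -+unit y
for a in (ux,ux+np.pi):
    R=down(a);
    q=inverse_kinematics([c[0],c[1],150+173+150],R); print(np.degrees(a),R[:,0],q)
print(get_state()["q"])
E
```

```text
pad 2view (array([543.95461809,  43.19430111, 147.68969006]), np.float64(4.126420185956169))
[[576.2 184.2 150. ]
 [621.1  -4.5 150. ]
 [489.7 -31.4 150. ]
 [439.4 157.5 150. ]]
[[543.69728448  40.94312966 150.        ]]
heading of -y -75.85253171655911
14.14746828344088 [-0.24441845  0.96966985  0.        ] [-3.43660407e-02  3.18391864e-01  1.44276824e+00 -4.44089210e-16
  1.38043255e+00 -2.81285943e-01]
194.14746828344087 [ 0.24441845 -0.96966985  0.        ] [-3.43660407e-02  3.18391864e-01  1.44276824e+00 -4.44089210e-16
  1.38043255e+00  2.86030671e+00]
[-1.22548273e+00  4.94133593e-01  1.34608118e+00  2.28032927e-05
  1.30247565e+00 -9.54740549e-02]
```

```bash
python3 - <<'E'
from h import *
grip(0,20)
R=down(np.radians(14.15))
movep([543.7,41,473],R); wait(.3)
s=get_state(); f=grab_frame("wrist"); cv2.imwrite("pics/w1.png",f[:,:,::-1])
np.savez("w1.npz",pos=s["eef_pos"],rot=s["ee_rot"]); print(s["t"],s["eef_pos"],s["width"])
E
```

```text
3.55 [543.74786812  40.72458893 472.9612456 ] 0.24372444590887937
```

View pics/w1.png

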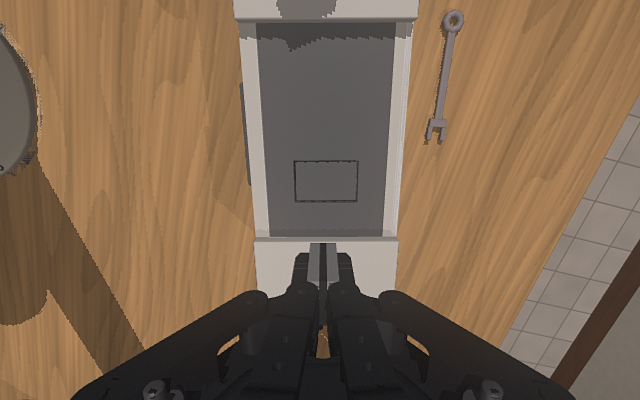

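The wrist view shows the pad's outline clearly, with corners at about (294,161), (358,161), (358,202) and (295,202). The closed fingertips appear at the bottom, near (322,245).

```bash
python3 - <<'E'
from h import *
d=np.load("w1.npz"); c=cam("wrist",dict(eef_pos=d["pos"],ee_rot=d["rot"]))
P=ray(c,[(294,161),(358,161),(358,202),(295,202)],150); print(P.round(1),P.mean(0))
L=ray(c,[(256,24),(396,24),(383,237),(271,237)],150);print(L.round(1))
u=L[0]+L[1]-L[2]-L[3]; print("uy yaw",np.degrees(np.arctan2(u[1],u[0])), "sides",[np.degrees(np.arctan2(*(L[i]-L[j])[1::-1])) for i,j in((0,3),(1,2))], "pad sides",np.linalg.norm(np.diff(P,axis=0),axis=1))
print("width",np.linalg.norm(L[1]-L[0]),np.linalg.norm(L[2]-L[3]),"len",np.linalg.norm(L[1]-L[2]))
print("mid",L.mean(0)); print("tri",tri(c,(326.3,181.5),cam("top"),(286,220)),tri(c,(326.3,181.5),cam("scene"),(372,172)))
E
```

```text
[[509.9  54.2 150. ]
 [570.9  69.5 150. ]
 [582.9  28.5 150. ]
 [520.1  12.7 150. ]] [545.98110409  41.21210522 150.        ]
[[452.7 162.6 150. ]
 [569.1 191.9 150. ]
 [620.   -3.1 150. ]
 [503.8 -32.4 150. ]]
uy yaw 104.65567407933924 sides [np.float64(104.68852084393319), np.float64(104.62282140106495)] pad sides [62.91224577 42.76510807 64.76524405]
width 120.05380765562617 119.82235915057727 len 201.55567602346258
mid [536.40453673  79.74815352 150.        ]
tri (array([544.89354536,  41.18576788, 148.50417432]), np.float64(2.2716850052745494)) (array([546.33585072,  43.3653021 , 150.25406074]), np.float64(3.256684564169846))
```

```bash
python3 - <<'E'
from h import *
R=down(np.radians(14.66)); pad=np.array([546,41.2]); uy=np.array([-.253,.967])
tip=lambda xy,h:[*xy,h+173]
a=pad+uy*45
movep(tip(a,185),R)
print(move_l(tip(a,140),rate=15,threshold=2.5)); zp=get_state()["eef_pos"][2]; print("panel tip z",zp-173,get_state()["wrist_force"])
move_l(tip(a,165),rate=60); move_l(tip(pad,165),rate=80); move_l(tip(pad,155),rate=40)
print(move_l(tip(pad,138),rate=10,threshold=2)); s=get_state(); print("pad tip z",s["eef_pos"]-[0,0,173],s["wrist_force"],s["t"])
E
```

```text
True
panel tip z 150.442490138251 [-0.65654032  0.91164658  7.61400322]
True
pad tip z [545.82700437  41.17676777 147.94260496] [-0.14535674  0.10868878 -0.37742209] 8.5583
```

The panel is at 150.4 mm and the pad 2.5 mm lower, so this is the pad. Pressing it home now.

```bash
python3 - <<'E'
from h import *
p=get_state()["eef_pos"]; R=down(np.radians(14.66))
for z in (146,144,142.5):
    r=move_l([546,41.2,z+173],rate=10,threshold=18); s=get_state(); print(r,s["eef_pos"][2]-173,s["wrist_force"][2])
r=move_l([546,41.2,136+173],rate=8,threshold=22); s=get_state(); print(r,s["eef_pos"][2]-173,s["wrist_force"])
wait(.3); s=get_state(); print(s["eef_pos"]-[0,0,173],s["wrist_force"])
move_l([546,41.2,220+173],rate=80); move_l([546,41.2,473],rate=150); wait(.3)
s=get_state(); print(s["t"],s["wrist_force"])
fs=[cv2.resize(grab_frame(n)[a:b,c:d],(400,300))[:,:,::-1] for n,a,b,c,d in (("top",150,300,150,350),("wrist",0,300,120,520))]
cv2.imwrite("pics/end.png",np.hstack(fs))
E
```

```text
False 145.89415601178445 -0.15194792144883246
False 143.92535180362734 0.036801537865196944
False 142.4162673630675 -0.2395636361504777
True 141.3374433597832 [-2.43275447  0.31800547 10.0072594 ]
[546.02616557  41.22094014 141.33857431] [-1.63978606  0.66656349  9.64581135]
12.4 [-0.13892836 -0.08406323 -0.49015286]
```

View pics/end.png

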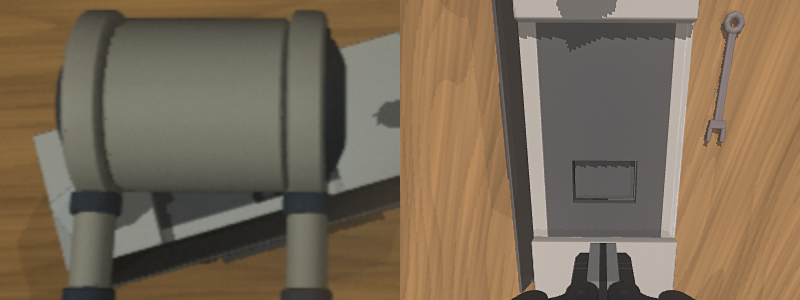

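The wrist crop shows the pad sunk deep in its opening and the bin standing out along the unit's front. I'll press once more to confirm it's fully home, then hand in.

```bash
python3 - <<'E'
from h import *
move_l([546,41.2,155+173],rate=150); move_l([546,41.2,144+173],rate=40)
r=move_l([546,41.2,136+173],rate=8,threshold=30); wait(.2); s=get_state(); print(r,s["eef_pos"][2]-173,s["wrist_force"])
move_l([546,41.2,220+173],rate=80); move_l([546,41.2,473],rate=150); wait(.5)
s=get_state(); print(s["t"],s["wrist_force"]); print(hand_in())
E
```

```text
True 141.3000104649886 [-2.44036938 -0.15614366 11.78227095]
17.1417 [ 0.25683555 -0.1294328   0.10684503]
the job is handed in; nothing more can be done
None
```

I found the pad about 40 mm toward the unit's -y end from the panel's middle and pressed it fully home (about 9 mm below the panel, confirmed by a second press). The bin tipped out, the hand is clear, and I handed the job in at about 17 s; no verdict was returned.

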